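# Build up the tuning-pipe stand on a flute maker's bench

## Task

Build up the tuning stand in this order, letting go of each thing before fetching the next: push the brass gauge block down into the gap between the stand's two steel cheeks until it sits on the wooden foot, lay the sandalwood spacer centred on the gauge and lengthwise along it, set the celadon dish upright in the middle of the spacer, and stand the dark bronze tuning pipe upright in the dish. Lower each thing gently until it rests instead of dropping it, and leave the dark steel block, the lacquer jar and the bamboo flute section where they are.

Things in the scene. Friction and masses are not known exactly. Their poses are not given: they have to be found in the camera images.
- stand: Fixed stand: dark wooden foot 84 (x) x 80 (y) x 10 mm high with two parallel bright steel cheeks, 60 mm long (x), 12 mm thick, tops 32 mm above the bench. The gap between them runs along x, 34 mm wide in y, open at both ends and top, its upper 6 mm flaring to 42 mm; its floor is the foot, 10 mm above the bench. Origin: on the bench, under the middle of gap and foot; z up.
- gauge: Brass gauge block, gold-coloured with scribed lines on its long sides, 56 (x) x 30 (y) x 46 mm high (z), about 0.55 kg, standing on its underside. Goes into the gap with its 30 mm width across it; seated, its top stands 56 mm above the bench, 24 mm above the cheeks. Same either way round. Origin: centre of its underside.
- spacer: Sandalwood spacer, red-brown wooden block 64 (x) x 50 (y) x 26 mm high, about 75 g, lying flat. Origin: centre of its underside; x is its length.
- dish: Small round celadon (pale green) glazed dish with upright walls, 64 mm across and 24 mm high, foot 52 mm across; walls 4 mm thick (56 mm across inside at the rim), inner floor 6 mm above its underside and about 44 mm across; about 80 g, upright at the start. Origin: centre of its underside; z up.
- pipe: Dark bronze tuning pipe, a plain round tube with a closed flat foot and an open top, 26 mm in diameter, 90 mm high, about 0.18 kg, standing upright at the start. Origin: centre of its foot; z along the pipe, up.
- steel_block: Bystander: near-black steel gauge block, same shape and size as the brass one (56 x 30 x 46 mm). Not used. Origin: centre of its underside.
- jar: Bystander: red lacquer jar with black knobbed lid, 54 mm across, 61 mm high. Origin: centre of its underside.
- flute: Bystander: bamboo flute section 264 mm long (along its y) and 36 mm thick, on two small wooden cradle feet, beyond the work. Origin: bench level under its middle.

How it is judged:
By the outcome, as a careful person would: the job done as asked, in the order asked, and still so for the second after the job is handed in, with the robot touching nothing.
It also fails if it takes over 131 s, if anything falls off the work surface, if the arm or the gripper's body presses on something with over 40 N, if the wrist force passes 120 N, or if a joint passes its speed limit or range.

## Robot

A 6-joint arm with a two-finger parallel gripper is mounted at the origin on the work surface. World frame = base frame: x ahead of the robot, y to its left, z up, the work surface at z = 0. Lengths are in m, angles in degrees, forces in N, time in s.
With the tool pointing down it reaches from about 0.25 to 0.725 m from the base axis. Payload 9.7 kg.
Tool frame: the origin (TCP) lies between the finger pads; the fingertips stand 25 mm ahead of it and the grasp point (between the pads) lies 6 mm ahead of it; z points along the fingers, y is the line along which they close (so a half turn about z gives the same grasp; the last joint's range is limited). The gripper opens to 85 mm and grips with 20 to 120 N. Pads are 22 mm wide; open, the fingers measure 114 mm over their backs; the gripper's body (76 mm by 85 mm) begins 54 mm behind the grasp point. The pads swing forward as they close: fully open they stand 13 mm farther back than shut.
Start: joints at [71.849, 4.979, 10.078, 95.1, 0, 90], TCP at [0.171, 0.523, 0.256] pointing down, gripper open.
Joint ranges: [-179.16, 179.16], [-48.56, 103.87], [-65.8, 70.77], [-126.05, 130.52], [-82.76, 87.17], [-180, 180]. Speed limits (degrees/s): [127.2, 127.2, 147.25, 180, 180, 180].

## Interface

Orientations are given as [roll, pitch, yaw] about the fixed x, y, z axes, in that order (R = Rz(yaw) Ry(pitch) Rx(roll)).
In Python, from workcell import bot gives the robot as it stands. The module is installed in compiled form; this text tells all that it offers.
- The arm moves only by the shell command python3 -m pendant FILE [FORCE], which reads ROWS from the file FILE. ROWS is 1 to 5 rows, one to a line, with the numbers parted by spaces; each row has 5 numbers: dx, dy, dz in parts of the range, where 1.0 means 0.5 m, then a turn about the tool's z in shares of 180 degrees (1.0 is 180 degrees), then the finger opening in m; each row is the pose to reach, as a shift and turn from the pose commanded when the command began, along the tool's axes at that moment; what a row does not reach only later rows make up. A row lasts 1/12 s, in which the tool goes at most 0.0417 m and 7.16 degrees, less where a joint would pass 70% of its speed; a pose out of reach is approached as far as the arm can. The fingers move at their own pace and stop on an object; FORCE is the grip in N (left out, the last holds). Time passes only in rows, so rows that do not move let the fingers close. It prints the time, the measured TCP pose, the force, the opening and the grip force at its end. No shift or turn number may pass 1 either way. Input that does not fit is refused with a message, and nothing moves.
- bot.get_obs(): the state, without advancing time (a new reading comes with each control period).
- bot.camera(name): name is "side" or "top"; returns the picture (400x640x3 uint8, blue, green, red); there is no depth.
- bot.camera_info(name): a dict with "mtx" (3x3 intrinsics, pixels), "extrinsics" (4x4, takes a point from camera to world coordinates). Camera axes: x right, y down, z forward; pixel columns grow to the right and rows downward; lengths in m; the calibration is good to about 2 mm. A picture is of the moment at which its call begins. camera_info takes no time and is no camera call.
- bot.job_done(): hands the job in; it is judged then, once.
The state is a dict: "time": time; "q": joint angles; "qd": joint speeds; "joint_efforts": joint torques, N m; "ee_pos": TCP position; "tcp_rot": TCP orientation; "wrist_force": force on the tool from outside, world axes, zero at the start; "torque": the same for the moment, N m; "opening": finger opening in m; "grasp_force": force on a finger pad.
Only numpy, scipy, OpenCV 4.12 (cv2) and the standard library are available. Lean on these libraries where they do the work, as an engineer would, in place of code of your own. Each camera call takes 0.05 s, during which the arm holds its last target. There are 200 camera calls.

## Working session

There is one attempt and no reset: what is moved stays moved. The work goes in short steps, Python scripts to look and compute and a shell command to move; the robot and the scene stay as the last step left them, time stands still between calls to the robot, and variables do not carry over. Pictures are saved under pics/ and viewed, at most 14 in all, crops included, and the job is handed in when it is done.

```bash
mkdir -p pics; python3 - <<'E'
from workcell import bot
import cv2,numpy as np
np.set_printoptions(precision=4,suppress=True)
for n in("top","side"):
    cv2.imwrite(f"pics/{n}0.png",bot.camera(n)); i=bot.camera_info(n); print(n,np.array(i["mtx"]),np.array(i["extrinsics"]))
print(bot.get_obs())
E
```

```text
top [[464.3518   0.     321.4354]
 [  0.     464.3518 194.8091]
 [  0.       0.       1.    ]] [[ 0.0059 -0.9846  0.1746  0.3984]
 [-1.     -0.0063 -0.0022 -0.0085]
 [ 0.0033 -0.1746 -0.9846  1.2649]
 [ 0.      0.      0.      1.    ]]
side [[394.7211   0.     326.6426]
 [  0.     394.7211 199.9996]
 [  0.       0.       1.    ]] [[ 0.8275 -0.3674  0.4246  0.2306]
 [-0.5614 -0.5293  0.6362 -0.6196]
 [-0.009  -0.7648 -0.6442  0.6646]
 [ 0.      0.      0.      1.    ]]
{'time': 0.1, 'q': array([71.8503,  5.008 , 10.0404, 95.1008,  0.0015, 89.999 ]), 'qd': array([-0.0255, -0.0533,  0.2257,  0.01  ,  0.0064,  0.015 ]), 'joint_efforts': array([ -0.0002, -52.156 ,  46.5652,   0.0162,  -0.    ,  -0.    ]), 'ee_pos': array([0.1713, 0.5225, 0.2557]), 'tcp_rot': array([-179.9317,   -0.0015,  161.8513]), 'wrist_force': array([ 0.238 ,  0.7177, -0.2708]), 'torque': array([0.0406, 0.0371, 0.0132]), 'grasp_force': 0.0, 'opening': 0.08537644928250995}
```

View pics/top0.png

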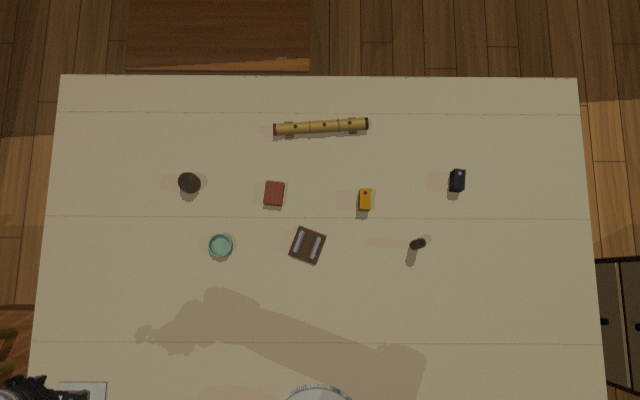

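View pics/side0.png

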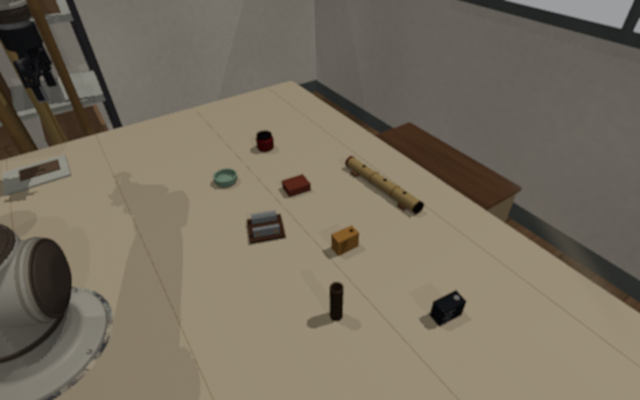

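Top view: stand (308,245), gauge (365,199), spacer (274,193), dish (220,246), pipe (418,243), steel block (458,180), jar (189,183) and flute (320,127). The side view shows the same things, unoccluded.

```bash
cat > h.py <<'E'
import cv2,numpy as np
np.set_printoptions(precision=4,suppress=True)
from workcell import bot
def ray(n,uv):
    i=bot.camera_info(n);E=np.array(i["extrinsics"]);K=np.array(i["mtx"])
    return E[:3,3],E[:3,:3]@np.linalg.solve(K,[uv[0],uv[1],1.])
def plane(n,uv,z):
    o,d=ray(n,uv);return (o+d*(z-o[2])/d[2])[:3]
def tri(a,b):
    (o,d),(p,e)=ray("top",a),ray("side",b);d=d/np.linalg.norm(d);e=e/np.linalg.norm(e)
    s=np.linalg.lstsq(np.c_[d,-e],p-o,rcond=None)[0];A=o+s[0]*d;B=p+s[1]*e
    return (A+B)/2,np.linalg.norm(A-B)
def proj(n,P):
    i=bot.camera_info(n);E=np.array(i["extrinsics"]);c=np.linalg.inv(E)@np.r_[P,1];k=np.array(i["mtx"])@c[:3];return k[:2]/k[2]
def crop(img,x0,y0,x1,y1,s,f):
    cv2.imwrite(f,cv2.resize(img[y0:y1,x0:x1],None,fx=s,fy=s,interpolation=cv2.INTER_CUBIC))
E
python3 - <<'E'
from h import *
t=cv2.imread("pics/top0.png");s=cv2.imread("pics/side0.png")
def tile(im,c,w,h,S):return cv2.resize(im[c[1]-h:c[1]+h,c[0]-w:c[0]+w],None,fx=S,fy=S,interpolation=cv2.INTER_CUBIC)
a=[tile(t,c,20,22,6) for c in [(308,245),(365,199),(220,246)]]
b=[tile(t,c,20,22,6) for c in [(274,193),(418,243),(458,180)]]
cv2.imwrite("pics/tt.png",np.vstack([np.hstack(a),np.hstack(b)]))
a=[tile(s,c,24,24,5) for c in [(266,227),(345,240),(225,178)]]
b=[tile(s,c,24,24,5) for c in [(296,186),(336,300),(448,308)]]
cv2.imwrite("pics/ss.png",np.vstack([np.hstack(a),np.hstack(b)]))
hsv=cv2.cvtColor(t,cv2.COLOR_BGR2HSV)
for c in [(365,203),(365,192),(274,193),(220,246),(213,246),(418,243),(299,241),(314,247),(306,243),(293,250),(320,270)]: print(c,hsv[c[1],c[0]])
E
```

```text
(365, 203) [ 20 215 147]
(365, 192) [ 17 115  62]
(274, 193) [  8 159 111]
(220, 246) [ 64  46 134]
(213, 246) [ 61  45 120]
(418, 243) [23 75 41]
(299, 241) [ 60   7 114]
(314, 247) [ 90   2 108]
(306, 243) [ 11 121  74]
(293, 250) [ 30   2 114]
(320, 270) [ 21  61 150]
```

View pics/tt.png

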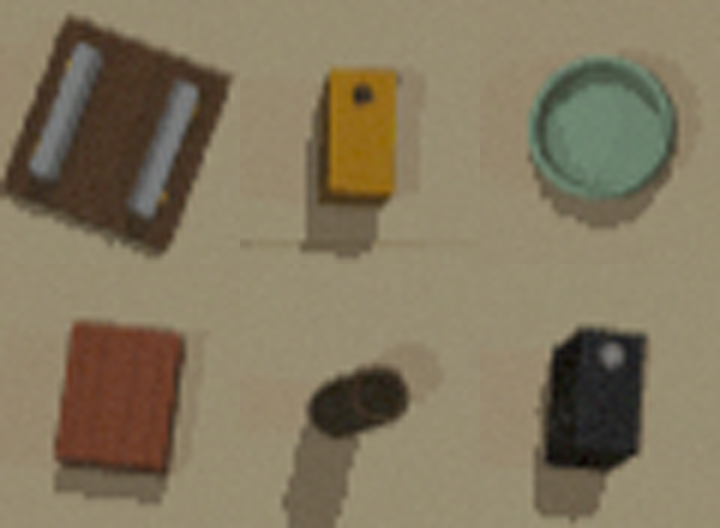

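View pics/ss.png

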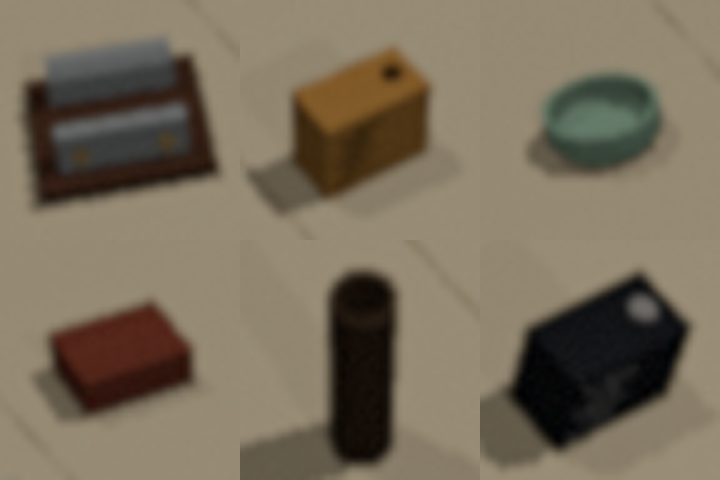

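Crops: the gauge's top face is in the top tile, long axis roughly vertical in the image (world x). The stand is turned about 20° with the gap open, and the dish is upright. Now I'll measure from masks.

```bash
cat > m.py <<'E'
from h import *
def blob(im,lo,hi,roi,S=4):
    x0,y0,x1,y1=roi;c=cv2.resize(im[y0:y1,x0:x1],None,fx=S,fy=S,interpolation=cv2.INTER_CUBIC)
    m=cv2.inRange(cv2.cvtColor(c,cv2.COLOR_BGR2HSV),lo,hi);m=cv2.morphologyEx(m,cv2.MORPH_OPEN,np.ones((3,3)));m=cv2.morphologyEx(m,cv2.MORPH_CLOSE,np.ones((9,9)))
    cs=cv2.findContours(m,cv2.RETR_EXTERNAL,cv2.CHAIN_APPROX_NONE)[0]
    cs=sorted(cs,key=cv2.contourArea)[::-1]
    return [(k[:,0]+.5)/S-.5+[x0,y0] for k in cs if cv2.contourArea(k)>40]
def rect(n,pts,z):
    P=np.array([plane(n,p,z)[:2] for p in pts])
    (c,wh,a)=cv2.minAreaRect((P*1000).astype(np.float32))
    if wh[0]<wh[1]:wh=wh[::-1];a+=90
    return np.array(c),np.array(wh),(a+90)%180-90
E
python3 - <<'E'
from m import *
t=cv2.imread("pics/top0.png");s=cv2.imread("pics/side0.png")
k=blob(t,(15,150,100),(28,255,255),(345,180,385,222));print("gauge",rect("top",k[0],.046))
k=blob(t,(0,120,40),(14,255,255),(250,172,298,215));print("spacer",rect("top",k[0],.026))
k=blob(t,(40,30,60),(90,255,255),(200,222,245,270));print("dish",rect("top",k[0],.024))
k=blob(t,(0,0,0),(180,255,88),(285,222,332,270));k+=blob(t,(0,0,0),(180,40,255),(285,222,332,270));
for q in k: print("stand?",len(q),rect("top",q,.01),rect("top",q,.032)[0])
k=blob(t,(0,0,0),(180,255,70),(400,225,440,256));print("pipe",rect("top",k[0],.09),k[0].min(0),k[0].max(0))
# tile corners
T=lambda x,y,cx,cy:((x+.5)/6-.5+cx-20,(y+.5)/6-.5+cy-22)
for p in [(68,15),(232,75),(165,255),(5,190)]: print("foot",plane("top",T(*p,308,245),.01)*1000)
print("pipe top", plane("top",T(380-240,395-264,418,243),.09)*1000)
U=lambda x,y,cx,cy:((x+.5)/5-.5+cx-24,(y+.5)/5-.5+cy-24)
print("pipe side", plane("side",U(363-240,290-240,336,300),.09)*1000, plane("side",U(362-240,452-240,336,300),0)*1000)
print("tri pipe",tri(T(380-240,395-264,418,243),U(363-240,287-240,336,300)))
for p in [(294,92),(395,48),(429,85),(331,135)]: print("gauge side",plane("side",U(p[0]-240,p[1],345,240),.046)*1000)
for p in [(51,334),(154,304),(190,350),(90,383)]: print("spacer side",plane("side",U(p[0],p[1]-240,296,186),.026)*1000)
for p in [(25,88),(192,57),(218,172),(37,205)]: print("foot side",plane("side",U(p[0],p[1],266,227),.01)*1000)
print("dish side",plane("side",U(602-480,112,225,178),.024)*1000)
E
```

```text
gauge (array([ 605.2004, -126.8579]), array([55.9439, 29.3986]), -0.7188186645507812)
spacer (array([622.5129, 118.8719]), array([64.8822, 51.4112]), -6.5979461669921875)
dish (array([481.9311, 258.9587]), array([63.835 , 63.0594]), -87.73166728019714)
stand? 445 (array([483.1736,  27.564 ]), array([84.918 , 80.0812]), -20.46155548095703) [481.6867  26.9324]
stand? 198 (array([493.3578,  49.6851]), array([63.0659, 13.7884]), -20.6334228515625) [491.6924  48.6656]
stand? 195 (array([477.2277,   5.4375]), array([62.4846, 12.561 ]), -20.66944122314453) [475.8449   5.1937]
pipe (array([ 483.0713, -253.3291]), array([41.1635, 22.7332]), -69.7728328704834) [409.375 238.375] [424.875 249.375]
foot [537.0733  49.3438  10.    ]
foot [510.3955 -24.9175  10.    ]
foot [430.0123   4.6043  10.    ]
foot [458.335   76.3859  10.    ]
pipe top [ 486.1989 -263.0304   90.    ]
pipe side [ 489.4451 -259.5238   90.    ] [ 485.1807 -265.9254    0.    ]
tri pipe (array([ 0.4865, -0.2621,  0.0962]), np.float64(0.001773163147329273))
gauge side [ 581.6014 -111.0973   46.    ]
gauge side [ 635.0716 -114.0349   46.    ]
gauge side [ 633.2306 -141.5017   46.    ]
gauge side [ 579.865  -141.6388   46.    ]
spacer side [598.7192 146.6917  26.    ]
spacer side [658.0618 138.2329  26.    ]
spacer side [652.313   92.3998  26.    ]
spacer side [594.8157  98.3807  26.    ]
foot side [459.2269  74.7625  10.    ]
foot side [537.0868  48.1413  10.    ]
foot side [508.3139 -28.6026  10.    ]
foot side [429.8682   0.0692  10.    ]
dish side [482.2447 255.0455  24.    ]
```

Units first: shifts go in shares of 0.5 m and turns go in shares of 180 degrees. So 35.5 degrees / 180 = 0.1972.

```bash
echo '0 0 0 0.0394 0.085
0 0 0 0.0789 0.085
0 0 0 0.1183 0.085
0 0 0 0.1578 0.085
0 0 0 0.1972 0.085' > path.dat && python3 -m pendant path.dat 60
```

```text
time: 0.52
ee_pos: [0.1713, 0.5225, 0.2558]
tcp_rot: [-180.0, 0.0, 126.0]
wrist_force: [-0.2, -0.6, 1.4]
opening: 0.0854
grasp_force: 0.0
```

Converted, 35.5 degrees / 180 = 0.1972.

```bash
echo '0 0 0 0.0394 0.085
0 0 0 0.0789 0.085
0 0 0 0.1183 0.085
0 0 0 0.1578 0.085
0 0 0 0.1972 0.085' > path.dat && python3 -m pendant path.dat >/dev/null
echo '0 0 0 0.0394 0.085
0 0 0 0.0789 0.085
0 0 0 0.1183 0.085
0 0 0 0.1578 0.085
0 0 0 0.1972 0.085' > path.dat && python3 -m pendant path.dat >/dev/null
echo '0 0 0 0.0394 0.085
0 0 0 0.0789 0.085
0 0 0 0.1183 0.085
0 0 0 0.1578 0.085
0 0 0 0.1972 0.085' > path.dat && python3 -m pendant path.dat >/dev/null
echo '0 0 0 0.0389 0.085
0 0 0 0.0778 0.085
0 0 0 0.1139 0.085
0 0 0 0.1139 0.085' > path.dat && python3 -m pendant path.dat
```

```text
time: 2.1
ee_pos: [0.356, 0.3753, 0.2555]
tcp_rot: [-167.8, 5.2, 40.5]
wrist_force: [-0.3, 0.2, 1.0]
opening: 0.085
grasp_force: 0.0
```

```bash
python3 -c "
from h import *
o=bot.get_obs();print(o['q'],o['ee_pos'],o['tcp_rot'])"
```

```text
[ 40.414    4.9144   9.0779  99.41    12.2085 179.9438] [0.356  0.3753 0.2555] [-167.7865    5.2346   40.4691]
```

Converted, -7 degrees / 180 = -0.0389.

```bash
echo '0 0 0 -0.0389 0.085' > path.dat && python3 -m pendant path.dat; echo '0 0 0 -0.0394 0.085
0 0 0 -0.0789 0.085
0 0 0 -0.1183 0.085
0 0 0 -0.1578 0.085
0 0 0 -0.1972 0.085' > path.dat && python3 -m pendant path.dat; python3 -c "
from h import *
o=bot.get_obs();print(o['q'],o['ee_pos'],o['tcp_rot'])"
```

```text
time: 2.18
ee_pos: [0.3567, 0.3743, 0.2556]
tcp_rot: [-167.3, 3.7, 47.1]
wrist_force: [-0.4, 0.4, -1.0]
opening: 0.085
grasp_force: 0.0
time: 2.6
ee_pos: [0.3551, 0.3762, 0.2557]
tcp_rot: [-167.5, -4.4, 82.5]
wrist_force: [0.4, 0.3, -0.3]
opening: 0.0853
grasp_force: 0.0
[ 40.5786   4.8751   9.0757  99.3837  12.1501 137.0921] [0.3551 0.3762 0.2557] [-167.5453   -4.3897   82.4552]
```

The last-joint limit tilted the tool, because its turn goes the other way than I assumed. I'll undo it at the opposite limit.

Converted, -35.5 degrees / 180 = -0.1972.

```bash

echo '0 0 0 -0.0394 0.085
0 0 0 -0.0789 0.085
0 0 0 -0.1183 0.085
0 0 0 -0.1578 0.085
0 0 0 -0.1972 0.085' > path.dat && python3 -m pendant path.dat >/dev/null
echo '0 0 0 -0.0394 0.085
0 0 0 -0.0789 0.085
0 0 0 -0.1183 0.085
0 0 0 -0.1578 0.085
0 0 0 -0.1972 0.085' > path.dat && python3 -m pendant path.dat >/dev/null
echo '0 0 0 -0.0394 0.085
0 0 0 -0.0789 0.085
0 0 0 -0.1183 0.085
0 0 0 -0.1578 0.085
0 0 0 -0.1972 0.085' > path.dat && python3 -m pendant path.dat >/dev/null
echo '0 0 0 -0.0394 0.085
0 0 0 -0.0789 0.085
0 0 0 -0.1183 0.085
0 0 0 -0.1578 0.085
0 0 0 -0.1972 0.085' > path.dat && python3 -m pendant path.dat >/dev/null
echo '0 0 0 -0.0394 0.085
0 0 0 -0.0789 0.085
0 0 0 -0.1183 0.085
0 0 0 -0.1578 0.085
0 0 0 -0.1972 0.085' > path.dat && python3 -m pendant path.dat >/dev/null
echo '0 0 0 -0.0394 0.085
0 0 0 -0.0789 0.085
0 0 0 -0.1183 0.085
0 0 0 -0.1578 0.085
0 0 0 -0.1972 0.085' > path.dat && python3 -m pendant path.dat >/dev/null
echo '0 0 0 -0.0394 0.085
0 0 0 -0.0789 0.085
0 0 0 -0.1183 0.085
0 0 0 -0.1578 0.085
0 0 0 -0.1972 0.085' > path.dat && python3 -m pendant path.dat >/dev/null
echo '0 0 0 -0.0394 0.085
0 0 0 -0.0789 0.085
0 0 0 -0.1183 0.085
0 0 0 -0.1578 0.085
0 0 0 -0.1972 0.085' > path.dat && python3 -m pendant path.dat >/dev/null
echo '0 0 0 -0.0394 0.085
0 0 0 -0.0789 0.085
0 0 0 -0.1183 0.085
0 0 0 -0.1578 0.085' > path.dat && python3 -m pendant path.dat
cat > s.py <<'E'
from h import *
o=bot.get_obs();print(o['time'],o['q'],"pitch",o['q'][3]+o['q'][1]-o['q'][2]-90,o['ee_pos'],o['tcp_rot'])
E
python3 s.py
```

```text
time: 6.27
ee_pos: [0.3551, 0.3762, 0.2557]
tcp_rot: [-168.3, 6.2, 36.0]
wrist_force: [-0.4, 0.4, 0.1]
opening: 0.0848
grasp_force: 0.0
6.2667 [  40.5831    4.8754    9.0715   99.3815   12.1499 -175.3098] pitch 5.185326789622792 [0.3551 0.3762 0.2557] [-168.306     6.1548   35.9715]
```

Now at -175°. I'll push past the limit in small steps and watch q5.

Converted, -12 degrees / 180 = -0.0667.

```bash

echo '0 0 0 -0.0261 0.085
0 0 0 -0.0444 0.085
0 0 0 -0.0667 0.085' > path.dat && python3 -m pendant path.dat;python3 s.py
echo '0 0 0 -0.0333 0.085
0 0 0 -0.0667 0.085
0 0 0 -0.0667 0.085' > path.dat && python3 -m pendant path.dat >/dev/null;python3 s.py
```

```text
time: 6.52
ee_pos: [0.3328, 0.3991, 0.2555]
tcp_rot: [-168.9, 3.7, 44.6]
wrist_force: [0.4, -0.6, 0.9]
opening: 0.085
grasp_force: 0.0
6.5167 [  44.6317    3.8804    8.1827   98.0113   11.1234 -179.9477] pitch 3.709015190537812 [0.3328 0.3991 0.2555] [-168.8799    3.7191   44.5803]
6.7667 [  52.4081    1.9339    6.4651   95.8672    9.3905 -179.9438] pitch 1.3360299541540144 [0.2831 0.4372 0.2561] [-170.6108    1.3452   52.3526]
```

```bash

echo '0 0.08 0 0 0.085
0 0.16 0 0 0.085
0 0.24 0 0 0.085' > path.dat && python3 -m pendant path.dat>/dev/null;python3 s.py
echo '0 0.08 0 -0.0167 0.085
0 0.16 0 -0.0333 0.085
0 0.24 0 -0.05 0.085' > path.dat && python3 -m pendant path.dat >/dev/null;python3 s.py
```

```text
7.0167 [  48.9985    1.9412    4.8598   94.38      7.7887 -179.9422] pitch 1.4614238689317887 [0.3147 0.4158 0.2406] [-172.2128    1.4693   48.9411]
7.2667 [  52.6779    0.3871    2.1826   92.1374    5.225  -179.9405] pitch 0.3418961967066423 [0.2951 0.4262 0.2292] [-174.7753    0.3473   52.6187]
```

Converted, 0.12 m / 0.5 = 0.24, 0.08 m / 0.5 = 0.16, -3 degrees / 180 = -0.0167.

```bash

echo '0 0.08 -0.01 -0.0056 0.085
0 0.16 -0.02 -0.0111 0.085
0 0.24 -0.03 -0.0167 0.085' > path.dat && python3 -m pendant path.dat>/dev/null;python3 s.py
echo '0 0.08 -0.01 -0.0056 0.085
0 0.16 -0.02 -0.0111 0.085' > path.dat && python3 -m pendant path.dat >/dev/null;python3 s.py
```

```text
7.5167 [  51.9972    0.3255    2.6031   92.365     3.373  -179.9416] pitch 0.08742220155799885 [0.3073 0.4182 0.2329] [-176.6271    0.0909   51.9389]
7.6833 [  50.8175    0.4439    3.2612   92.8268    1.7182 -179.9441] pitch 0.009457354753735103 [0.3222 0.4077 0.2375] [-178.2818    0.0111   50.7616]
```

Converted, 0.07 m / 0.5 = 0.14, 0.04 m / 0.5 = 0.08, -1.6 degrees / 180 = -0.0089.

```bash

echo '0 0.08 -0.004 -0.0056 0.085
0 0.14 -0.008 -0.0089 0.085' > path.dat && python3 -m pendant path.dat>/dev/null;python3 s.py
```

```text
7.85 [  49.3828    0.6112    3.6006   92.9873    0.1706 -179.943 ] pitch -0.0021161385665351418 [0.3384 0.3958 0.2389] [-179.8294   -0.0019   49.3258]
```

Converted, 0.008 m / 0.5 = 0.016, -0.2 degrees / 180 = -0.0011.

```bash

echo '0 0.016 0 -0.0011 0.085' > path.dat && python3 -m pendant path.dat>/dev/null
echo '-0.04 0 0 0.0389 0.085
-0.08 0 0 0.0778 0.085
-0.08 0 0 0.1167 0.085
-0.08 0 0 0.1556 0.085
-0.08 0 0 0.1944 0.085' > path.dat && python3 -m pendant path.dat>/dev/null;python3 s.py
```

```text
8.35 [  49.2735   -4.8858   -1.7394   93.1403    0.0726 -144.5914] pitch -0.00612432018370157 [0.3131 0.3642 0.2388] [-179.9373    0.0371   13.865 ]
```

Converted, 35.5 degrees / 180 = 0.1972.

```bash

echo '0 0 0 0.0394 0.085
0 0 0 0.0789 0.085
0 0 0 0.1183 0.085
0 0 0 0.1578 0.085
0 0 0 0.1972 0.085' > path.dat && python3 -m pendant path.dat >/dev/null
echo '0 0 0 0.0394 0.085
0 0 0 0.0789 0.085
0 0 0 0.1183 0.085
0 0 0 0.1578 0.085
0 0 0 0.1972 0.085' > path.dat && python3 -m pendant path.dat >/dev/null
echo '0 0 0 0.0394 0.085
0 0 0 0.0789 0.085
0 0 0 0.1183 0.085
0 0 0 0.1578 0.085
0 0 0 0.1972 0.085' > path.dat && python3 -m pendant path.dat >/dev/null
echo '0 0 0 0.0394 0.085
0 0 0 0.0789 0.085
0 0 0 0.1183 0.085
0 0 0 0.1578 0.085
0 0 0 0.1972 0.085' > path.dat && python3 -m pendant path.dat >/dev/null
echo '0 0 0 0.0394 0.085
0 0 0 0.0789 0.085
0 0 0 0.1183 0.085
0 0 0 0.1578 0.085
0 0 0 0.1972 0.085' > path.dat && python3 -m pendant path.dat >/dev/null
echo '0 0 0 0.0333 0.085
0 0 0 0.0667 0.085
0 0 0 0.095 0.085' > path.dat && python3 -m pendant path.dat >/dev/null;python3 s.py
```

```text
10.6833 [49.2747 -4.8289 -1.7137 93.1395  0.0719 49.9696] pitch 0.024363278658640297 [0.3133 0.3644 0.2385] [179.9724  -0.0707 179.3051]
```

Converted, -0.1625 m / 0.5 = -0.325, -0.13 m / 0.5 = -0.26.

```bash

echo '-0.04 -0.065 0 0 0.085
-0.08 -0.13 0 0 0.085
-0.12 -0.195 0 0 0.085
-0.16 -0.26 0 0 0.085
-0.2 -0.325 0 0 0.085' > path.dat && python3 -m pendant path.dat >/dev/null
echo '-0.04 -0.065 0 0 0.085
-0.08 -0.13 0 0 0.085
-0.12 -0.195 0 0 0.085
-0.16 -0.26 0 0 0.085
-0.2 -0.325 0 0 0.085' > path.dat && python3 -m pendant path.dat >/dev/null
echo '-0.04 -0.065 0 0 0.085
-0.08 -0.13 0 0 0.085
-0.12 -0.195 0 0 0.085
-0.16 -0.26 0 0 0.085
-0.198 -0.325 0 0 0.085' > path.dat && python3 -m pendant path.dat >/dev/null
echo '0 0 0.07 0 0.085
0 0 0.14 0 0.085
0 0 0.2 0 0.085
0 0 0.2 0 0.085' > path.dat && python3 -m pendant path.dat; python3 s.py
```

```text
time: 12.27
ee_pos: [0.6062, -0.1248, 0.1308]
tcp_rot: [179.8, -0.6, 179.6]
wrist_force: [-0.5, -0.2, -2.5]
opening: 0.0849
grasp_force: 0.0
12.2667 [-11.6448  14.3889   6.8968  83.1593   0.026  -11.2278] pitch 0.6513282114508456 [ 0.6062 -0.1248  0.1308] [179.8477  -0.6338 179.5837]
```

```bash
echo '0 0 0 0 0.06
0 0 0 0 0.06
0 0 0 0 0.06' > path.dat && python3 -m pendant path.dat >/dev/null; python3 s.py; python3 - <<'E'
from h import *
im=bot.camera("side");p=proj("side",[.606,-.127,.06]);print(p)
crop(im,270,160,420,280,5,"pics/g1.png")
E
```

```text
12.5167 [-11.5829  14.0521   7.6164  83.4151   0.0208 -11.2284] pitch -0.14917021855114854 [ 0.61   -0.1249  0.141 ] [-179.9913    0.1504  179.6455]
[344.7193 229.1943]
```

View pics/g1.png

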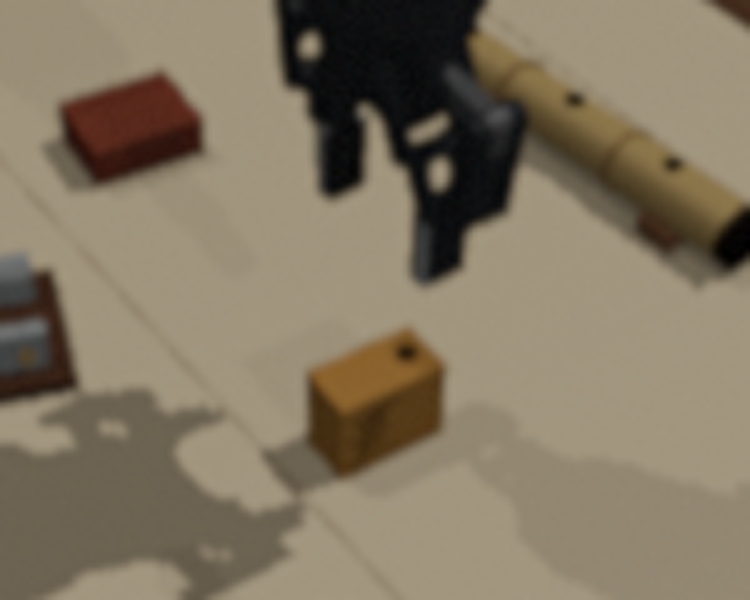

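The open gripper hangs directly above the gauge, aligned with its long sides (gauge top at about crop (375,370)). I'll go down and grip.

Converted, 0.089 m / 0.5 = 0.178, 0.0035 m / 0.5 = 0.007, 0.3 degrees / 180 = 0.0017.

```bash
echo '0.007 -0.004 0.06 0.0017 0.06
0.007 -0.004 0.11 0.0017 0.06
0.007 -0.004 0.15 0.0017 0.06
0.007 -0.004 0.178 0.0017 0.06
0.007 -0.004 0.178 0.0017 0.06' > path.dat && python3 -m pendant path.dat >/dev/null;python3 s.py
echo '0 0 0 0 0.02
0 0 0 0 0.02
0 0 0 0 0.02
0 0 0 0 0.02
0 0 0 0 0.02' > path.dat && python3 -m pendant path.dat 60; python3 s.py
```

```text
12.9833 [-11.8238  15.3941  -1.1803  73.6359   0.021  -11.17  ] pitch 0.21029846657091866 [ 0.6045 -0.1264  0.0473] [179.9386  -0.2022 179.3463]
time: 13.4
ee_pos: [0.6065, -0.1269, 0.0516]
tcp_rot: [180.0, 0.1, 179.3]
wrist_force: [-1.1, 0.8, 6.8]
opening: 0.029
grasp_force: 59.7
13.4 [-11.8291  15.2181  -0.9161  73.7299   0.0306 -11.1677] pitch -0.13582517692695717 [ 0.6065 -0.1269  0.0516] [179.9963   0.1392 179.3386]
```

Converted, -0.08 m / 0.5 = -0.16, -0.06 m / 0.5 = -0.12.

```bash
echo '0 0 -0.02 0 0.02
0 0 -0.06 0 0.02
0 0 -0.12 0 0.02
0 0 -0.16 0 0.02' > path.dat && python3 -m pendant path.dat 
echo '0.048 0.06 0 0.0222 0.02
0.1 0.12 0 0.0444 0.02
0.15 0.182 0 0.0667 0.02
0.2 0.244 0 0.0889 0.02
0.23 0.284 0 0.11 0.02' > path.dat && python3 -m pendant path.dat >/dev/null
python3 s.py
```

```text
time: 13.73
ee_pos: [0.6055, -0.1269, 0.1318]
tcp_rot: [180.0, -0.0, 179.3]
wrist_force: [-0.2, -0.4, -3.5]
opening: 0.0283
grasp_force: 60.4
14.15 [  2.1121  -3.7431 -12.6827  81.1602   0.0715  22.7476] pitch 0.09977268159968844 [0.4896 0.0184 0.1299] [179.9727  -0.1197 159.3645]
```

```bash
cat > to.py <<'E'
import sys;from h import *
x,y,z,yaw=map(float,sys.argv[1:5]);o=bot.get_obs();p=o['ee_pos'];a=np.radians(o['tcp_rot'][2])
d=np.array([x,y,z])-p;print("now",p,o['tcp_rot'],"q6",o['q'][5],"F",o['wrist_force'],"open",o['opening'])
print("shift",np.array([d[0]*np.cos(a)+d[1]*np.sin(a),d[0]*np.sin(a)-d[1]*np.cos(a),-d[2]]),"turn",(o['tcp_rot'][2]-yaw+180)%360-180)
E
echo '0 0 0 0 0.02
0 0 0 0 0.02
0 0 0 0 0.02' > path.dat && python3 -m pendant path.dat >/dev/null; python3 to.py .4835 .0267 .062 159.5
python3 - <<'E'
from m import *
t=bot.camera("top");s=bot.camera("side")
crop(s,220,160,340,260,6,"pics/g2.png");cv2.imwrite("pics/s2.png",s);cv2.imwrite("pics/t2.png",t)
E
```

```text
now [0.4924 0.0164 0.13  ] [179.9821  -0.0081 159.5967] q6 22.304083822955736 F [-0.1823 -0.7817 -4.0876] open 0.0284958401471562
shift [0.0119 0.0065 0.068 ] turn 0.09668052538182792
```

View pics/g2.png

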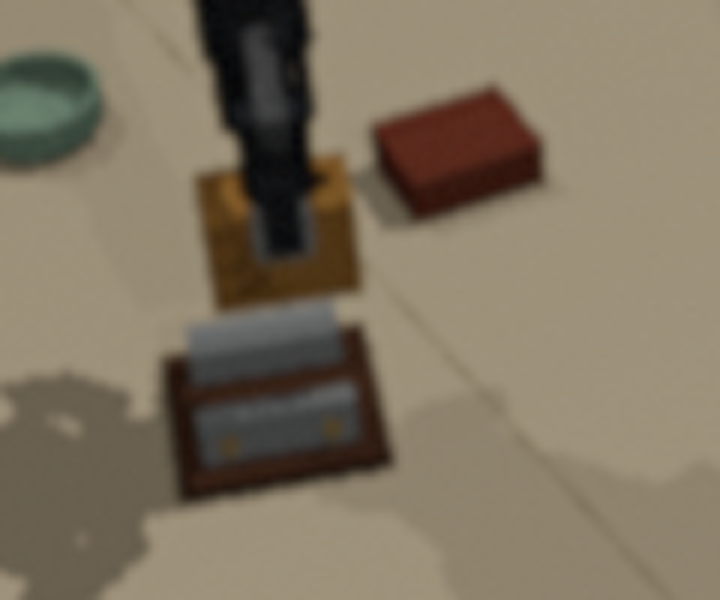

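The gauge hangs level and parallel to the cheeks, with the fingers in mid-length. I'll centre it and lower to just above the flare.

Converted, 0.035 m / 0.5 = 0.07, 0.02 m / 0.5 = 0.04, 0.1 degrees / 180 = 0.0006.

```bash
echo '0.012 0.006 0.02 0.0006 0.02
0.0238 0.013 0.04 0.0006 0.02
0.0238 0.013 0.07 0.0006 0.02
0.0238 0.013 0.07 0.0006 0.02
0.0238 0.013 0.07 0.0006 0.02' > path.dat && python3 -m pendant path.dat >/dev/null; python3 to.py .4835 .0267 .062 159.5
python3 - <<'E'
from m import *
t=bot.camera("top");s=bot.camera("side");cv2.imwrite("pics/s3.png",s);cv2.imwrite("pics/t3.png",t)
S=7
a=cv2.resize(s[195:255,240:295],None,fx=S,fy=S,interpolation=2);b=cv2.resize(t[215:275,280:335],None,fx=S,fy=S,interpolation=2)
cv2.imwrite("pics/g3.png",np.hstack([a,b]))
E
```

```text
now [0.483  0.0262 0.0938] [-179.9644   -0.1638  159.3882] q6 23.69580917763419 F [-0.0227  0.0031 -4.6905] open 0.028645341728086936
shift [-0.0003  0.0007  0.0318] turn -0.11184023519896868
```

View pics/g3.png

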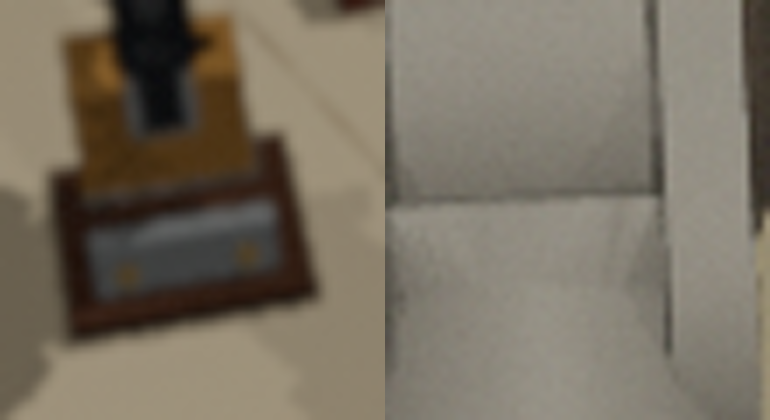

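The gauge sits just over the gap, between the cheeks. Lowering slowly.

Converted, 0.018 m / 0.5 = 0.036, 0.015 m / 0.5 = 0.03.

```bash
echo '0 0.0014 0.008 0 0.02
0 0.0014 0.016 0 0.02
0 0.0014 0.024 0 0.02
0 0.0014 0.03 0 0.02
0 0.0014 0.036 0 0.02' > path.dat && python3 -m pendant path.dat; python3 to.py .4835 .0267 .062 159.5
```

```text
time: 15.43
ee_pos: [0.4833, 0.0275, 0.0758]
tcp_rot: [180.0, -0.1, 159.4]
wrist_force: [0.9, -0.6, -5.5]
opening: 0.0288
grasp_force: 60.7
now [0.4833 0.0275 0.0758] [179.999   -0.0872 159.4359] q6 23.796376056423163 F [ 0.9114 -0.5904 -5.5257] open 0.028804327812784938
shift [-0.0005 -0.0006  0.0138] turn -0.06411511112241897
```

Converted, 0.0125 m / 0.5 = 0.025, 0.011 m / 0.5 = 0.022.

```bash
echo '0 0 0.006 0 0.02
0 0 0.012 0 0.02
0 0 0.018 0 0.02
0 0 0.022 0 0.02
0 0 0.025 0 0.02' > path.dat && python3 -m pendant path.dat; echo '0 0 0.0014 0 0.02
0 0 0.0028 0 0.02
0 0 0.004 0 0.02
0 0 0.004 0 0.02' > path.dat && python3 -m pendant path.dat
```

```text
time: 15.85
ee_pos: [0.4833, 0.0275, 0.0635]
tcp_rot: [180.0, -0.1, 159.4]
wrist_force: [0.0, 0.2, -5.8]
opening: 0.0288
grasp_force: 60.7
time: 16.18
ee_pos: [0.4834, 0.0275, 0.0618]
tcp_rot: [180.0, -0.1, 159.4]
wrist_force: [-0.2, 0.3, -5.2]
opening: 0.0285
grasp_force: 60.7
```

Converted, 0.002 m / 0.5 = 0.004, 0.0015 m / 0.5 = 0.003.

```bash
echo '0 0 0.001 0 0.02
0 0 0.002 0 0.02
0 0 0.003 0 0.02
0 0 0.004 0 0.02
0 0 0.004 0 0.02' > path.dat && python3 -m pendant path.dat
```

```text
time: 16.6
ee_pos: [0.4835, 0.0275, 0.0615]
tcp_rot: [180.0, -0.0, 159.4]
wrist_force: [-7.9, 0.8, 12.2]
opening: 0.0285
grasp_force: 62.7
```

Converted, -0.0016 m / 0.5 = -0.0032.

```bash
echo '0 0 -0.0032 0 0.02
0 0 -0.0032 0 0.034
0 0 -0.0032 0 0.045
0 0 -0.0032 0 0.06
0 0 -0.0032 0 0.06' > path.dat && python3 -m pendant path.dat; echo '0 0 -0.04 0 0.07
0 0 -0.1 0 0.085
0 0 -0.18 0 0.085
0 0 -0.22 0 0.085' > path.dat && python3 -m pendant path.dat;  python3 to.py .624 .119 .1 173.4
```

```text
time: 17.02
ee_pos: [0.4836, 0.0275, 0.0614]
tcp_rot: [180.0, -0.0, 159.4]
wrist_force: [-0.2, 0.3, -0.2]
opening: 0.0602
grasp_force: 0.0
time: 17.35
ee_pos: [0.4842, 0.0274, 0.1753]
tcp_rot: [179.9, 0.1, 159.4]
wrist_force: [0.9, -0.4, 0.5]
opening: 0.0847
grasp_force: 0.0
now [0.4842 0.0274 0.1753] [179.904    0.1186 159.432 ] q6 23.789616933592512 F [ 0.8586 -0.4363  0.5489] open 0.08468681370474986
shift [-0.0987  0.1348  0.0753] turn -13.968002227789356
```

Converted, 0.1348 m / 0.5 = 0.2696, 0.03 m / 0.5 = 0.06, -14 degrees / 180 = -0.0778.

```bash
echo '-0.04 0.054 0.02 -0.0167 0.085
-0.08 0.108 0.04 -0.0333 0.085
-0.12 0.162 0.06 -0.05 0.085
-0.16 0.216 0.08 -0.0667 0.085
-0.1974 0.2696 0.1 -0.0778 0.085' > path.dat && python3 -m pendant path.dat >/dev/null; echo '0 0 0 0 0.085
0 0 0 0 0.085
0 0 0 0 0.085' > path.dat && python3 -m pendant path.dat >/dev/null; python3 to.py .624 .119 .03 173.4
python3 - <<'E'
from m import *
t=bot.camera("top");s=bot.camera("side");cv2.imwrite("pics/s4.png",s);cv2.imwrite("pics/t4.png",t)
S=6
a=cv2.resize(s[185:255,235:300],None,fx=S,fy=S,interpolation=2);b=cv2.resize(t[210:280,275:340],None,fx=S,fy=S,interpolation=2)
cv2.imwrite("pics/g4.png",np.hstack([a,b]))
k=blob(t,(15,150,100),(28,255,255),(285,222,332,270));print("gauge",rect("top",k[0],.056))
E
```

```text
now [0.6229 0.1189 0.121 ] [179.9962  -0.1168 173.4233] q6 17.363911807342163 F [ 0.5602 -0.3846  0.4536] open 0.08502368600521207
shift [-0.0011  0.0003  0.091 ] turn 0.023307297279330896
gauge (array([483.0108,  27.3892]), array([57.2809, 30.2478]), -22.041030883789062)
```

View pics/g4.png

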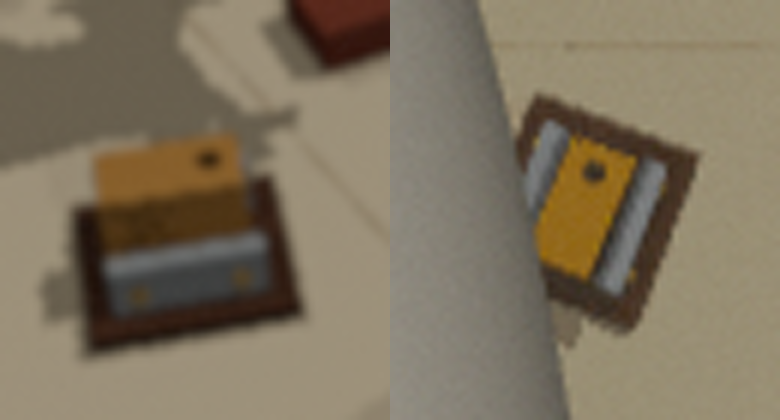

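The gauge is seated between the cheeks (top view, centre about (483,27) mm). Now for the spacer.

Converted, 0.091 m / 0.5 = 0.182, 0.075 m / 0.5 = 0.15.

```bash
echo '-0.0022 0.0006 0.06 0 0.085
-0.0022 0.0006 0.11 0 0.085
-0.0022 0.0006 0.15 0 0.085
-0.0022 0.0006 0.182 0 0.085
-0.0022 0.0006 0.182 0 0.085' > path.dat && python3 -m pendant path.dat >/dev/null;echo '0 0 0 0 0.085
0 0 0 0 0.06
0 0 0 0 0.04
0 0 0 0 0.04
0 0 0 0 0.04' > path.dat && python3 -m pendant path.dat 30; python3 s.py
```

```text
time: 18.95
ee_pos: [0.625, 0.1193, 0.0321]
tcp_rot: [179.9, 0.1, 173.4]
wrist_force: [-0.9, -1.5, 6.7]
opening: 0.0494
grasp_force: 32.0
18.95 [10.7882 18.0778  0.418  72.2499  0.0461 17.3599] pitch -0.09036310130876757 [0.625  0.1193 0.0321] [179.929    0.0725 173.4284]
```

Converted, -0.1 m / 0.5 = -0.2, -0.09 m / 0.5 = -0.18.

```bash
echo '0 0 -0.02 0 0.04
0 0 -0.06 0 0.04
0 0 -0.12 0 0.04
0 0 -0.18 0 0.04
0 0 -0.2 0 0.04' > path.dat && python3 -m pendant path.dat;  python3 to.py .4835 .0274 .118 159.5
```

```text
time: 19.37
ee_pos: [0.6257, 0.1194, 0.1359]
tcp_rot: [179.9, 0.3, 173.4]
wrist_force: [1.1, -0.8, -0.2]
opening: 0.0495
grasp_force: 31.3
now [0.6257 0.1194 0.1359] [179.8705   0.2605 173.4345] q6 17.350996208585155 F [ 1.091  -0.8273 -0.1913] open 0.04948881110823837
shift [ 0.1307 -0.1077  0.0179] turn 13.934457231603517
```

Converted, 0.1307 m / 0.5 = 0.2614, -0.1077 m / 0.5 = -0.2154, 13.9 degrees / 180 = 0.0772.

```bash
echo '0.052 -0.043 0 0.0167 0.04
0.104 -0.086 0 0.0333 0.04
0.156 -0.129 0 0.05 0.04
0.208 -0.172 0 0.0667 0.04
0.2614 -0.2154 0 0.0772 0.04' > path.dat && python3 -m pendant path.dat >/dev/null; echo '0 0 0 0 0.04
0 0 0 0 0.04
0 0 0 0 0.04' > path.dat && python3 -m pendant path.dat >/dev/null;  python3 to.py .4835 .0274 .1 159.5
python3 - <<'E'
from m import *
s=bot.camera("side");cv2.imwrite("pics/s5.png",s)
crop(s,220,150,320,250,6,"pics/g5.png")
o=bot.get_obs()['ee_pos'];a=np.radians(-20.5);ux=np.array([np.cos(a),np.sin(a),0]);uy=np.array([-np.sin(a),np.cos(a),0])
zb=o[2]-.032
for sx in(-1,1): print("expected bottom corners near side",[(proj("side",o*[1,1,0]+[0,0,z]+sx*.032*ux-.025*uy)-[220,150])*6 for z in(zb,zb+.026)])
E
```

```text
now [0.4827 0.0271 0.1309] [179.9475   0.0057 159.5355] q6 23.658072348418592 F [ 0.487   0.0432 -1.6927] open 0.049167450806760035
shift [-0.0007  0.0005  0.0309] turn 0.035491192702494345
expected bottom corners near side [array([158.6338, 350.597 ]), array([148.4066, 295.696 ])]
expected bottom corners near side [array([334.0576, 322.2927]), array([327.4071, 267.5564])]
```

View pics/g5.png

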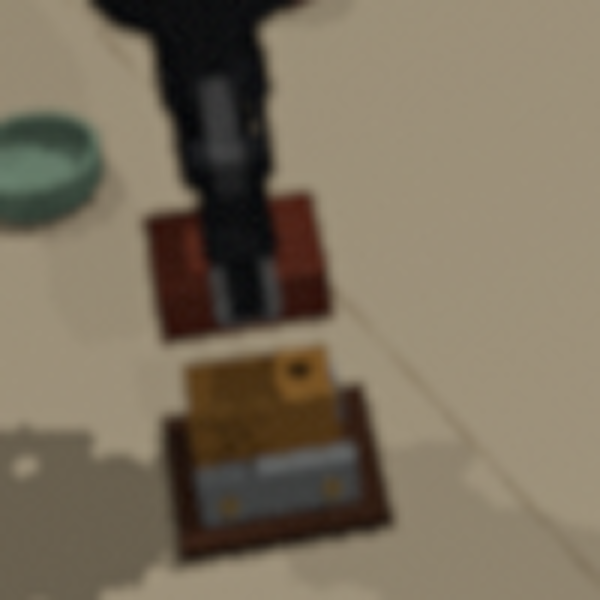

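The spacer hangs level above the gauge, and its lower corners at crop (163,341) and (331,316) match the expected spots to about 1 mm. Lowering.

Converted, 0.04 m / 0.5 = 0.08, 0.0005 m / 0.5 = 0.001.

```bash
echo '-0.0022 0.001 0.02 0 0.04
-0.0022 0.001 0.044 0 0.04
-0.0022 0.001 0.064 0 0.04
-0.0022 0.001 0.078 0 0.04
-0.0022 0.001 0.08 0 0.04' > path.dat && python3 -m pendant path.dat; echo '0 0 0.001 0 0.04
0 0 0.002 0 0.04
0 0 0.003 0 0.04
0 0 0.003 0 0.04' > path.dat && python3 -m pendant path.dat;echo '0 0 0.001 0 0.04
0 0 0.002 0 0.04
0 0 0.002 0 0.04' > path.dat && python3 -m pendant path.dat
```

```text
time: 20.5
ee_pos: [0.4827, 0.0273, 0.0883]
tcp_rot: [-180.0, -0.2, 159.6]
wrist_force: [0.0, 1.0, -1.2]
opening: 0.0491
grasp_force: 31.5
time: 20.83
ee_pos: [0.4834, 0.0272, 0.089]
tcp_rot: [180.0, -0.1, 159.5]
wrist_force: [0.3, -0.1, -0.1]
opening: 0.0495
grasp_force: 31.5
time: 21.08
ee_pos: [0.4834, 0.0272, 0.088]
tcp_rot: [180.0, -0.0, 159.5]
wrist_force: [1.3, -0.1, -0.3]
opening: 0.0494
grasp_force: 31.5
```

```bash
echo '0 0 0.001 0 0.04
0 0 0.002 0 0.04
0 0 0.002 0 0.04' > path.dat && python3 -m pendant path.dat;
```

```text
time: 21.33
ee_pos: [0.4834, 0.0272, 0.0879]
tcp_rot: [180.0, -0.0, 159.5]
wrist_force: [-3.3, -0.8, 9.1]
opening: 0.0491
grasp_force: 32.5
```

Converted, -0.0008 m / 0.5 = -0.0016.

```bash
echo '0 0 -0.0016 0 0.04
0 0 -0.0016 0 0.054
0 0 -0.0016 0 0.065
0 0 -0.0016 0 0.085
0 0 -0.0016 0 0.085' > path.dat && python3 -m pendant path.dat; echo '0 0 -0.04 0 0.085
0 0 -0.1 0 0.085
0 0 -0.18 0 0.085
0 0 -0.22 0 0.085' > path.dat && python3 -m pendant path.dat;  python3 to.py .482 .2575 .1 159.5
```

```text
time: 21.75
ee_pos: [0.4833, 0.0272, 0.0875]
tcp_rot: [180.0, -0.1, 159.5]
wrist_force: [0.4, -0.3, 0.7]
opening: 0.0845
grasp_force: 0.0
time: 22.08
ee_pos: [0.484, 0.0271, 0.2015]
tcp_rot: [179.9, 0.1, 159.5]
wrist_force: [-0.0, -0.1, 0.9]
opening: 0.0848
grasp_force: 0.0
now [0.484  0.0271 0.2015] [179.9121   0.1058 159.5331] q6 23.656722069109026 F [-0.0472 -0.1177  0.9269] open 0.08483416906138304
shift [0.0824 0.2151 0.1015] turn 0.03312333258222111
```

Units first: shifts go in shares of 0.5 m and turns go in shares of 180 degrees. So 0.2151 m / 0.5 = 0.4302, 0.03 m / 0.5 = 0.06.

```bash
echo '0.033 0.086 0 0 0.085
0.066 0.172 0.03 0 0.085
0.099 0.258 0.06 0 0.085
0.132 0.344 0.1 0 0.085
0.1648 0.4302 0.14 0 0.085' > path.dat && python3 -m pendant path.dat >/dev/null; echo '0 0.002 0.02 0 0.085
0 0.002 0.04 0 0.085
0 0.002 0.05 0 0.085
0 0 0.05 0 0.085' > path.dat && python3 -m pendant path.dat >/dev/null; python3 to.py .4827 .2585 .027 159.5
python3 - <<'E'
from m import *
t=bot.camera("top");s=bot.camera("side");cv2.imwrite("pics/s6.png",s);cv2.imwrite("pics/t6.png",t)
S=6
a=cv2.resize(s[145:245,195:305],None,fx=3.6,fy=3.6,interpolation=2);b=cv2.resize(t[215:275,275:341],None,fx=S,fy=S,interpolation=2)
cv2.imwrite("pics/g6.png",np.hstack([a,b]))
k=blob(t,(0,120,40),(14,255,255),(285,215,332,270));print("spacer",rect("top",k[0],.082))
E
```

```text
now [0.4813 0.2244 0.1152] [-179.9291   -0.1369  159.4859] q6 45.489514478533394 F [-0.4191 -0.3561  0.6342] open 0.08509187829286251
shift [0.0106 0.0324 0.0882] turn -0.014137741374355528
spacer (array([479.2705,  25.3222]), array([75.0519, 73.4714]), -20.718353271484375)
```

View pics/g6.png

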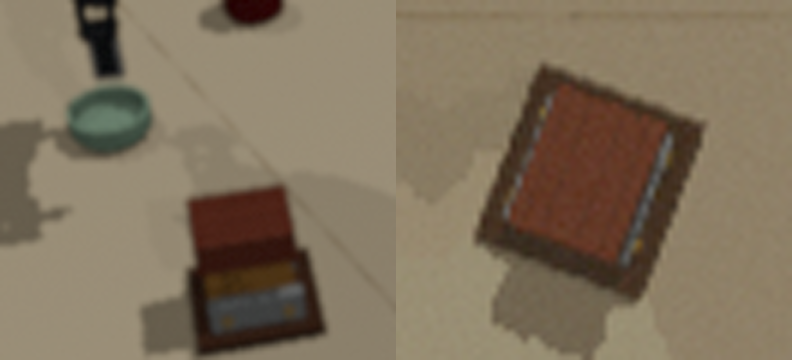

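The spacer lies flat, lengthwise on the gauge, with its top-face centre near pixel (306.7,243.3). The gripper is short of the dish, so I'll finish the move, then descend.

Converted, 0.045 m / 0.5 = 0.09, 0.0324 m / 0.5 = 0.0648.

```bash
python3 -c "
from m import *
print(plane('top',(306.7,243.3),.082))
s=cv2.imread('pics/s5.png')
k=blob(s,(40,30,50),(95,255,255),(205,160,245,195));q=k[0];print(q.min(0),q.max(0))
u=(q[:,0].min()+q[:,0].max())/2
for P in ([.482,.2585,.024],[.484,.2585,.024],[.482,.256,.024]):
  a=np.linspace(0,6.283,200);R=np.array([proj('side',np.array(P)+.032*np.array([np.cos(x),np.sin(x),0])) for x in a]);print(P,R.min(0),R.max(0))
"
echo '0.0212 0.0648 0 0 0.085
0.0212 0.0648 0.04 0 0.085
0.0212 0.0648 0.07 0 0.085
0.0212 0.0648 0.09 0 0.085
0.0212 0.0648 0.09 0 0.085' > path.dat && python3 -m pendant path.dat >/dev/null;python3 to.py .4827 .2585 .027 159.5
```

```text
[0.4828 0.0256 0.082 ]
[213.375 168.625] [236.125 186.375]
[0.482, 0.2585, 0.024] [212.4346 168.5757] [236.2909 182.5628]
[0.484, 0.2585, 0.024] [213.1334 168.337 ] [236.9648 182.3018]
[0.482, 0.256, 0.024] [212.7823 169.0047] [236.6705 183.0329]
now [0.4825 0.2584 0.07  ] [-179.9141   -0.1517  159.4656] q6 48.67950546397977 F [-0.2284 -0.3271 -0.7774] open 0.08480340562426326
shift [-0.0002  0.0002  0.043 ] turn -0.03436858424248612
```

Converted, 0.043 m / 0.5 = 0.086, 0.037 m / 0.5 = 0.074.

```bash
echo '0 0 0.03 0 0.085
0 0 0.056 0 0.085
0 0 0.074 0 0.085
0 0 0.086 0 0.085
0 0 0.086 0 0.085' > path.dat && python3 -m pendant path.dat; echo '0 0 0 0 0.085
0 0 0 0 0.07
0 0 0 0 0.058
0 0 0 0 0.058
0 0 0 0 0.058' > path.dat && python3 -m pendant path.dat 25;python3 s.py
```

```text
time: 23.77
ee_pos: [0.4827, 0.2591, 0.0279]
tcp_rot: [-180.0, -0.1, 159.5]
wrist_force: [-0.4, 0.7, -0.1]
opening: 0.085
grasp_force: 0.0
time: 24.18
ee_pos: [0.4834, 0.2598, 0.0297]
tcp_rot: [179.9, -0.0, 159.5]
wrist_force: [-1.0, 0.3, 5.8]
opening: 0.0637
grasp_force: 26.8
24.1833 [ 28.2315   6.6294 -13.3434  69.9748   0.0527  48.6941] pitch -0.052422807634712854 [0.4834 0.2598 0.0297] [179.9258  -0.005  159.5375]
```

Converted, -0.125 m / 0.5 = -0.25, -0.105 m / 0.5 = -0.21.

```bash
echo '0 0 -0.02 0 0.058
0 0 -0.07 0 0.058
0 0 -0.14 0 0.058
0 0 -0.21 0 0.058
0 0 -0.25 0 0.058' > path.dat && python3 -m pendant path.dat; echo '0 0 0 0 0.058
0 0 0 0 0.058' > path.dat && python3 -m pendant path.dat ; python3 to.py .4832 .0268 .15 159.5
```

```text
time: 24.6
ee_pos: [0.4837, 0.2599, 0.1584]
tcp_rot: [179.8, 0.1, 159.5]
wrist_force: [0.6, 1.0, -0.5]
opening: 0.0636
grasp_force: 28.0
time: 24.77
ee_pos: [0.4837, 0.2599, 0.1553]
tcp_rot: [179.8, 0.1, 159.5]
wrist_force: [-0.5, -0.3, -1.7]
opening: 0.0635
grasp_force: 28.0
now [0.4837 0.2599 0.1553] [179.8499   0.0503 159.539 ] q6 48.68172664788526 F [-0.4676 -0.2729 -1.6602] open 0.06349186955614666
shift [-0.081  -0.2186  0.0053] turn 0.03903477045304271
```

```bash
echo '-0.028 -0.075 0 0 0.058
-0.056 -0.15 0 0 0.058
-0.084 -0.225 0 0 0.058
-0.112 -0.3 0 0 0.058
-0.132 -0.356 0 0 0.058' > path.dat && python3 -m pendant path.dat >/dev/null; echo '0 0 0 0 0.058' > path.dat && python3 -m pendant path.dat >/dev/null; python3 to.py .4832 .0268 .135 159.5
```

```text
now [0.4817 0.0654 0.1521] [-179.8863   -0.1526  159.3043] q6 28.443503686131 F [-0.1363  0.2171 -1.0568] open 0.06382649720208229
shift [-0.0151 -0.0356  0.0171] turn -0.19565334371151266
```

Converted, -0.0356 m / 0.5 = -0.0712, -0.018 m / 0.5 = -0.036, -0.1 degrees / 180 = -0.0006.

```bash
echo '-0.016 -0.036 0.006 -0.0006 0.058
-0.0302 -0.0712 0.02 -0.0006 0.058
-0.0302 -0.0712 0.034 -0.0006 0.058
-0.0302 -0.0712 0.034 -0.0006 0.058
-0.0302 -0.0712 0.034 -0.0006 0.058' > path.dat && python3 -m pendant path.dat >/dev/null;  python3 to.py .4832 .0268 .1137 159.5
python3 - <<'E'
from m import *
s=bot.camera("side");cv2.imwrite("pics/s7.png",s)
crop(s,220,140,320,240,6,"pics/g7.png")
E
```

```text
now [0.4837 0.0315 0.1352] [-179.9784   -0.1844  159.63  ] q6 24.0672006297692 F [-0.62   -0.1055 -0.6447] open 0.06331002324549746
shift [-0.0012 -0.0046  0.0215] turn 0.12998600716883857
```

View pics/g7.png

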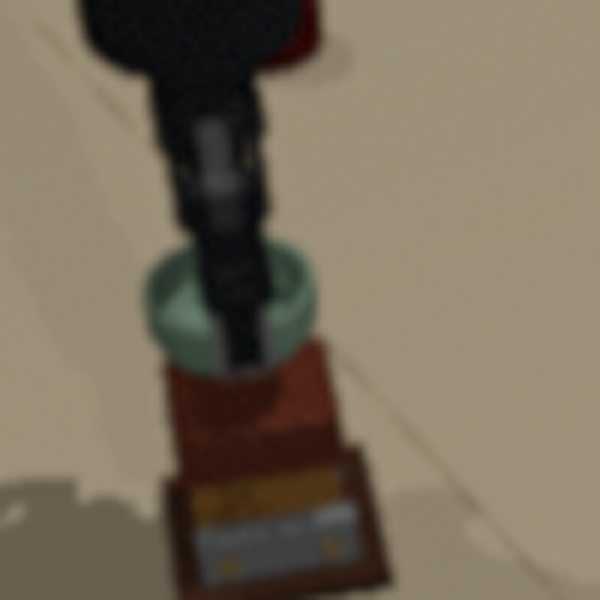

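The dish is held level above the spacer. I'll correct sideways and lower.

Converted, 0.0205 m / 0.5 = 0.041, 0.018 m / 0.5 = 0.036, 0.1 degrees / 180 = 0.0006.

```bash
echo '-0.0024 -0.0092 0.006 0.0006 0.058
-0.0024 -0.0092 0.016 0.0006 0.058
-0.0024 -0.0092 0.026 0.0006 0.058
-0.0024 -0.0092 0.036 0.0006 0.058
-0.0024 -0.0092 0.041 0.0006 0.058' > path.dat && python3 -m pendant path.dat; echo '0 0 0.0006 0 0.058
0 0 0.0014 0 0.058
0 0 0.002 0 0.058
0 0 0.002 0 0.058' > path.dat && python3 -m pendant path.dat;python3 to.py .4832 .0268 .1117 159.5
```

```text
time: 26.15
ee_pos: [0.4835, 0.0265, 0.1147]
tcp_rot: [-180.0, -0.1, 159.5]
wrist_force: [-0.3, -0.3, -1.3]
opening: 0.0634
grasp_force: 28.1
time: 26.48
ee_pos: [0.4839, 0.0264, 0.1149]
tcp_rot: [180.0, -0.1, 159.5]
wrist_force: [0.0, -0.2, -1.1]
opening: 0.0639
grasp_force: 28.1
now [0.4839 0.0264 0.1149] [179.9799  -0.053  159.5364] q6 23.55900913750617 F [ 0.0092 -0.2019 -1.0981] open 0.0639035905666479
shift [0.0008 0.0002 0.0032] turn 0.03644341095699133
```

Converted, 0.0024 m / 0.5 = 0.0048, 0.002 m / 0.5 = 0.004.

```bash
echo '0.0008 0 0.0014 0 0.058
0.0012 0 0.0028 0 0.058
0.0012 0 0.004 0 0.058
0.0012 0 0.0048 0 0.058
0.0012 0 0.0048 0 0.058' > path.dat && python3 -m pendant path.dat; echo '0 0 0.001 0 0.058
0 0 0.002 0 0.058
0 0 0.002 0 0.058' > path.dat && python3 -m pendant path.dat
```

```text
time: 26.9
ee_pos: [0.4832, 0.0265, 0.1122]
tcp_rot: [180.0, -0.1, 159.5]
wrist_force: [0.7, -0.9, -0.1]
opening: 0.0639
grasp_force: 28.1
time: 27.15
ee_pos: [0.4833, 0.0265, 0.1117]
tcp_rot: [180.0, -0.0, 159.5]
wrist_force: [-1.7, -0.2, 2.4]
opening: 0.0635
grasp_force: 28.4
```

Converted, -0.12 m / 0.5 = -0.24, -0.09 m / 0.5 = -0.18.

```bash
echo '0 0 0 0 0.066
0 0 0 0 0.07
0 0 0 0 0.078
0 0 0 0 0.085
0 0 0 0 0.085' > path.dat && python3 -m pendant path.dat; echo '0 0 -0.04 0 0.085
0 0 -0.1 0 0.085
0 0 -0.18 0 0.085
0 0 -0.24 0 0.085' > path.dat && python3 -m pendant path.dat;  python3 to.py .4865 -.262 .2 159.5
```

```text
time: 27.57
ee_pos: [0.4832, 0.0265, 0.1113]
tcp_rot: [180.0, -0.1, 159.5]
wrist_force: [-0.2, 0.1, -0.6]
opening: 0.0851
grasp_force: 0.0
time: 27.9
ee_pos: [0.4832, 0.0265, 0.2337]
tcp_rot: [180.0, -0.0, 159.5]
wrist_force: [0.5, -0.0, 0.3]
opening: 0.0855
grasp_force: 0.0
now [0.4832 0.0265 0.2337] [179.9682  -0.022  159.5335] q6 23.579565392913405 F [ 0.518  -0.0465  0.2676] open 0.0855475673390096
shift [-0.1039 -0.2691  0.0337] turn 0.0334540622089321
```

Converted, -0.188 m / 0.5 = -0.376, -0.152 m / 0.5 = -0.304.

```bash
echo '-0.029 -0.076 0 0 0.085
-0.058 -0.152 0 0 0.085
-0.087 -0.228 0.02 0 0.085
-0.116 -0.304 0.04 0 0.085
-0.145 -0.376 0.06 0 0.085' > path.dat && python3 -m pendant path.dat >/dev/null; echo '-0.03 -0.08 0 0 0.085
-0.0628 -0.162 0 0 0.085
-0.0628 -0.162 0 0 0.085
-0.0628 -0.162 0 0 0.085' > path.dat && python3 -m pendant path.dat >/dev/null;  python3 to.py .4865 -.262 .13 159.5
python3 - <<'E'
from m import *
t=bot.camera("top");s=bot.camera("side");cv2.imwrite("pics/s8.png",s);cv2.imwrite("pics/t8.png",t)
a=cv2.resize(s[215:325,280:390],None,fx=3.6,fy=3.6,interpolation=2);b=cv2.resize(t[213:279,275:341],None,fx=6,fy=6,interpolation=2)
cv2.imwrite("pics/g8.png",np.hstack([a,b]))
k=blob(t,(40,30,60),(90,255,255),(285,215,332,270));print("dish",rect("top",k[0],.106))
k=blob(s,(40,30,50),(95,255,255),(240,150,300,215))[0];print(k.min(0),k.max(0))
a=np.linspace(0,6.283,200);R=np.array([proj('side',np.array([.4832,.0265,.106])+.032*np.array([np.cos(x),np.sin(x),0])) for x in a]);print(R.min(0),R.max(0))
# pipe in side view: axis column & top
k=blob(s,(0,0,0),(180,255,60),(322,270,352,325))[0];print("pipe px",k.min(0),k.max(0),proj("side",[.4865,-.262,.0]),proj("side",[.4865,-.262,.09]))
E
```

```text
now [ 0.4862 -0.264   0.2005] [179.9842  -0.1272 159.3244] q6 -7.826320521127768 F [-0.0503 -0.0246  0.2374] open 0.08481094907669746
shift [0.0004 0.002  0.0705] turn -0.17561990238544922
dish (array([481.3542,  26.0043]), array([62.8652, 62.6596]), -89.06541234254837)
[245.875 188.125] [273.875 211.125]
[245.2567 187.6938] [274.2434 206.0519]
pipe px [329.625 282.875] [341.875 319.875] [335.3883 316.2048] [335.6532 287.2794]
```

View pics/g8.png

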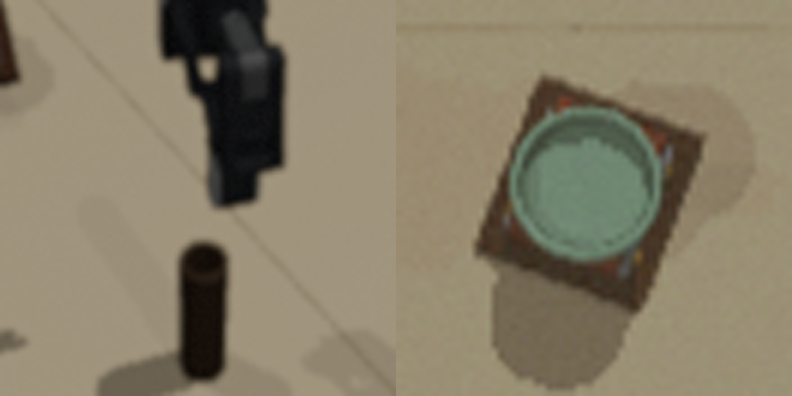

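The dish stands upright in the middle of the spacer. The pipe's image matches its estimated position. Going down on it.

Converted, 0.13 m / 0.5 = 0.26, 0.07 m / 0.5 = 0.14.

```bash
echo '0.0008 0.004 0.07 0 0.085
0.0008 0.004 0.14 0 0.085
0.0008 0.004 0.2 0 0.085
0.0008 0.004 0.24 0 0.07
0.0008 0.004 0.26 0 0.06' > path.dat && python3 -m pendant path.dat >/dev/null; echo '0 0 0 0 0.05
0 0 0 0 0.036
0 0 0 0 0.02
0 0 0 0 0.02
0 0 0 0 0.02' > path.dat && python3 -m pendant path.dat 40; python3 s.py
```

```text
time: 29.58
ee_pos: [0.4878, -0.2599, 0.0732]
tcp_rot: [180.0, 0.1, 159.5]
wrist_force: [-0.7, 2.7, 7.5]
opening: 0.0257
grasp_force: 39.2
29.5833 [-28.069    5.7135  -9.4163  74.7777   0.0458  -7.6151] pitch -0.09246956421206676 [ 0.4878 -0.2599  0.0732] [179.9669   0.0977 159.5462]
```

Converted, -0.145 m / 0.5 = -0.29, -0.12 m / 0.5 = -0.24.

```bash
echo '0 0 -0.02 0 0.02
0 0 -0.08 0 0.02
0 0 -0.16 0 0.02
0 0 -0.24 0 0.02
0 0 -0.29 0 0.02' > path.dat && python3 -m pendant path.dat; echo '0 0 0 0 0.02
0 0 0 0 0.02' > path.dat && python3 -m pendant path.dat >/dev/null; python3 to.py .4829 .0266 .2 159.5
```

```text
time: 30.0
ee_pos: [0.4872, -0.2602, 0.2212]
tcp_rot: [-180.0, 0.2, 159.5]
wrist_force: [0.7, -0.4, -1.9]
opening: 0.0257
grasp_force: 39.7
now [ 0.4876 -0.2604  0.2183] [-179.9715    0.1318  159.5202] q6 -7.618763230022456 F [ 0.5172 -0.231  -3.0139] open 0.025310366440796365
shift [0.1048 0.2672 0.0183] turn 0.02021135859297374
```

Converted, 0.18 m / 0.5 = 0.36, 0.144 m / 0.5 = 0.288.

```bash
echo '0.028 0.072 0 0 0.02
0.056 0.144 0 0 0.02
0.084 0.216 0 0 0.02
0.112 0.288 0 0 0.02
0.14 0.36 0 0 0.02' > path.dat && python3 -m pendant path.dat >/dev/null; echo '0.016 0.04 0 0 0.02
0.03 0.08 0 0 0.02
0.03 0.08 0 0 0.02
0.03 0.08 0 0 0.02' > path.dat && python3 -m pendant path.dat >/dev/null; python3 to.py .4829 .0266 .19 159.5
```

```text
now [ 0.4837 -0.0232  0.2151] [-179.9622   -0.1764  159.6587] q6 17.588154201595334 F [-0.628  -1.3528 -1.5656] open 0.025518005944907284
shift [0.0181 0.0464 0.0251] turn 0.15867947130678317
```

Converted, 0.0464 m / 0.5 = 0.0928, 0.024 m / 0.5 = 0.048, 0.1 degrees / 180 = 0.0006.

```bash
echo '0.018 0.048 0 0.0006 0.02
0.0362 0.0928 0 0.0006 0.02
0.0362 0.0928 0.02 0.0006 0.02
0.0362 0.0928 0.04 0.0006 0.02
0.0362 0.0928 0.04 0.0006 0.02' > path.dat && python3 -m pendant path.dat >/dev/null; echo '0 0 0 0 0.02
0 0 0 0 0.02
0 0 0 0 0.02' > path.dat && python3 -m pendant path.dat >/dev/null; python3 to.py .4829 .0266 .165 159.5
python3 - <<'E'
from m import *
s=bot.camera("side");cv2.imwrite("pics/s9.png",s)
crop(s,220,110,320,210,6,"pics/g9.png")
o=bot.get_obs()['ee_pos'];b=o-[0,0,.0732];print((proj("side",b)-[220,110])*6,(proj("side",[.4829,.0266,.106])-[220,110])*6)
E
```

```text
now [0.4837 0.0251 0.1966] [179.9856  -0.0496 159.3698] q6 23.58109540709295 F [ 0.0206  0.0507 -2.3786] open 0.025281277605038215
shift [0.0013 0.0012 0.0316] turn -0.13015959287741907
[235.9433 484.1754] [237.9423 519.8524]
```

View pics/g9.png

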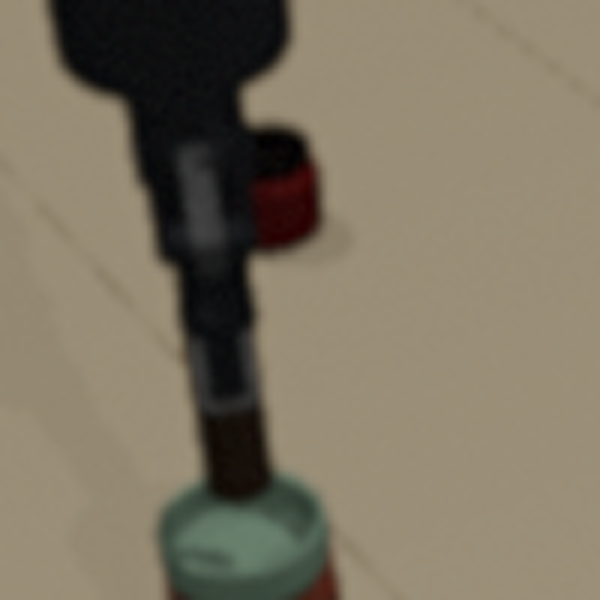

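The pipe hangs in line above the dish, foot at about crop (239,487). Lowering.

Converted, 0.031 m / 0.5 = 0.062, 0.027 m / 0.5 = 0.054, -0.1 degrees / 180 = -0.0006.

```bash
echo '0.0026 0.0024 0.01 -0.0006 0.02
0.0026 0.0024 0.026 -0.0006 0.02
0.0026 0.0024 0.042 -0.0006 0.02
0.0026 0.0024 0.054 -0.0006 0.02
0.0026 0.0024 0.062 -0.0006 0.02' > path.dat && python3 -m pendant path.dat; echo '0 0 0.0012 0 0.02
0 0 0.0024 0 0.02
0 0 0.0036 0 0.02
0 0 0.0036 0 0.02' > path.dat && python3 -m pendant path.dat; python3 to.py .4829 .0266 .1612 159.5
```

```text
time: 32.05
ee_pos: [0.4822, 0.0274, 0.1639]
tcp_rot: [-180.0, -0.1, 159.5]
wrist_force: [0.7, -0.6, -1.9]
opening: 0.0255
grasp_force: 40.1
time: 32.38
ee_pos: [0.4829, 0.0274, 0.1638]
tcp_rot: [180.0, -0.0, 159.5]
wrist_force: [-0.0, -0.5, -2.7]
opening: 0.0256
grasp_force: 40.1
now [0.4829 0.0274 0.1638] [179.9771  -0.0438 159.5332] q6 23.69336279408709 F [-0.0263 -0.5086 -2.6871] open 0.02555429346078253
shift [-0.0003 -0.0007  0.0026] turn 0.03322267943869406
```

Converted, 0.0018 m / 0.5 = 0.0036, 0.0012 m / 0.5 = 0.0024.

```bash
echo '0 -0.0012 0.0012 0 0.02
0 -0.0012 0.0024 0 0.02
0 -0.0012 0.0036 0 0.02
0 -0.0012 0.0036 0 0.02' > path.dat && python3 -m pendant path.dat; echo '0 0 0.001 0 0.02
0 0 0.002 0 0.02
0 0 0.002 0 0.02' > path.dat && python3 -m pendant path.dat
```

```text
time: 32.72
ee_pos: [0.4825, 0.0268, 0.1617]
tcp_rot: [180.0, -0.1, 159.5]
wrist_force: [0.2, 0.2, -1.3]
opening: 0.0256
grasp_force: 40.1
time: 32.97
ee_pos: [0.4826, 0.0268, 0.1612]
tcp_rot: [180.0, -0.0, 159.5]
wrist_force: [-0.9, 0.2, 2.8]
opening: 0.0254
grasp_force: 40.4
```

Converted, -0.11 m / 0.5 = -0.22, 0.1 m / 0.5 = 0.2.

```bash
echo '0 0 0 0 0.028
0 0 0 0 0.032
0 0 0 0 0.045
0 0 0 0 0.065
0 0 0 0 0.065' > path.dat && python3 -m pendant path.dat; echo '0 0 -0.03 0 0.075
0 0 -0.08 0 0.08
0 0 -0.16 0 0.08
0 0 -0.22 0 0.08' > path.dat && python3 -m pendant path.dat; echo '0.06 0.02 -0.04 0 0.08
0.14 0.06 -0.04 0 0.08
0.2 0.12 -0.04 0 0.08
0.2 0.16 -0.04 0 0.08
0.2 0.16 -0.04 0 0.08' > path.dat && python3 -m pendant path.dat
python3 - <<'E'
from m import *
t=bot.camera("top");s=bot.camera("side")
a=cv2.resize(s[130:240,215:325],None,fx=3.6,fy=3.6,interpolation=2);b=cv2.resize(t[213:279,275:341],None,fx=6,fy=6,interpolation=2)
cv2.imwrite("pics/g10.png",np.hstack([a,b]))
E
```

```text
time: 33.38
ee_pos: [0.4825, 0.0268, 0.1607]
tcp_rot: [180.0, -0.1, 159.5]
wrist_force: [-0.5, 0.5, 0.1]
opening: 0.065
grasp_force: 0.0
time: 33.72
ee_pos: [0.4823, 0.0267, 0.2728]
tcp_rot: [180.0, -0.0, 159.5]
wrist_force: [0.4, 0.8, 0.7]
opening: 0.08
grasp_force: 0.0
time: 34.13
ee_pos: [0.4166, 0.1397, 0.2911]
tcp_rot: [179.9, -0.0, 159.7]
wrist_force: [0.8, 1.4, -1.2]
opening: 0.0798
grasp_force: 0.0
```

View pics/g10.png

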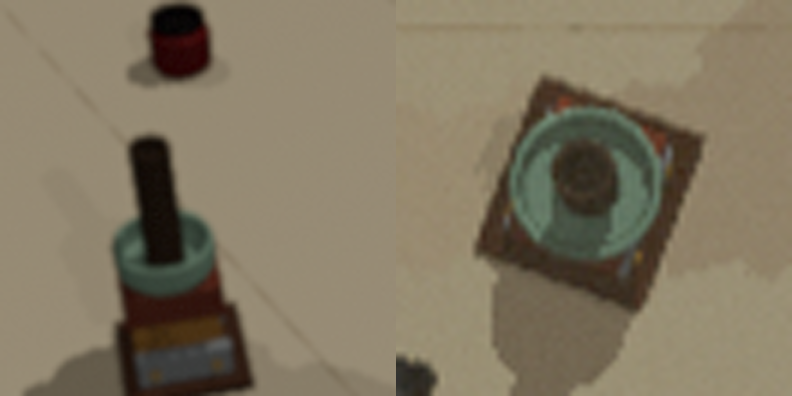

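The stack is complete: the pipe stands upright in the centred dish on the spacer (top view, pipe at crop (585,178)), and the arm is clear.

```bash
echo '0 0 0 0 0.08
0 0 0 0 0.08
0 0 0 0 0.08' > path.dat && python3 -m pendant path.dat >/dev/null; python3 -c "
from workcell import bot
print(bot.job_done())"
```

```text
the job is handed in; nothing more can be done
None
```

The tuning stand is built in the order asked (gauge, spacer, dish, pipe), the last pictures show the stack centred and upright with the arm clear, and the job was handed in at about 34 s; no verdict came back.

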